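# Fetch the spare power unit from behind the parts bin

### The job

Move the blue parts bin aside, draw the metal power unit out from under the riser by its red loop and slide it to about the middle of the green mat. Then put the bin back squarely in its yellow taped outline in front of the bay. Keep the unit and the bin flat without tipping them, and leave everything else on the bench where it is.

Things in the scene. Friction and masses are not known exactly. Their poses are not given: they have to be found in the camera images.
- riser: Fixed riser with a clear plastic top, 180 (x) x 360 (y) mm, underside 55, top face 67 mm above the bench. Origin on the bench at the middle of its front edge (nearest the robot); x points under it, away from the robot, y along the edge, z up. All its solid parts lie at x > 0. The middle bay, open in front, 94 mm wide between dividers at y = +-50 mm, holds the power unit. Two things stand on its ends.
- home (a point): Centre of the bin's place, 142 mm in front of the riser's edge (riser x = -142 mm, y = 0), 35 mm above the bench; fixed to the riser, with its axes. Flat yellow tape on the bench (no height) outlines it: 124 mm (x) by 170 mm (y) inside the tape.
- bin_mid (a point): Empty open blue bin, loose, about 0.35 kg, 110 (x) x 150 (y) mm outside, 100 x 140 inside, floor 4 mm thick; back and side walls 70 mm high, front wall (-x, to the robot) 50 mm. This point is on its centre, 35 mm above its underside. Starts within 8 mm and 0.04 rad of home. It slides on the bench when a wall is pushed from outside or inside.
- unit_mid (a point): Bare metal power unit, loose, about 0.45 kg: case 120 (x) x 60 (y) x 44 mm high. This point is the case's centre, 22 mm above its underside. x runs along its length; the end with the red loop is -x and starts facing the robot, about level with the riser's front edge. It slides flat on the bench when pulled or pushed.
- unit_loop (a point): Centre of the opening of the red loop on the unit's front, 85 mm from the case's centre along its -x, 24 mm above the bench. The loop lies level, of 8 mm round bar; its opening is 48 (x) by 42 (y) mm, open down to the bench, so a fingertip fits in from above. Its front bar is centred 27 mm ahead (-x). Unit's axes. It starts about 30 mm in front of the riser's edge.
- mat_mid (a point): Centre of the flat green mat, 200 x 200 mm, on the bench surface (no height); the mat lies either to the left or to the right of the riser's front.
- tray: Shallow orange parts tray, 110 (x) x 55 (y) x 25 mm high, loose, on the side away from the mat; origin under its centre. Leave alone.
- meter: Grey hand multimeter lying on the riser, 140 (x) x 70 (y) x 33 mm, loose; origin under its centre. Leave alone.
- tin: Round steel tin on the riser, 56 mm across, 35 mm high, loose; origin under its centre. Leave alone.
- reel: Small metal reel with black flanges standing flat on the bench, 64 mm across, 40 mm high, loose; origin under its centre. Leave alone.
- jar: Amber jar with white cap, 60 mm across, 85 mm high, loose; origin under its centre. Leave alone.

How it is judged (in metres and radians):
On the way, in this order (a step that is already met when the one before it is completed fails the run):
1. the bin has been moved aside, more than 100 mm from its place, with the unit still in its bay (horizontal distance between bin_mid and home above 0.1 m and distance of unit_mid from where it was at the start of the episode below 0.05 m), for 0.2 s.
2. the unit lies flat on the mat, its centre within 60 mm of the mat's centre (horizontal distance between unit_mid and mat_mid below 0.06 m and height (world z) of unit_mid below 0.03 m and angle between unit_mid's own z axis and vertical below 0.1 rad), for 0.2 s.
At the end, for the whole second after the job is handed in: The power unit lies flat on the bench, the centre of its case within 60 mm of the mat's centre, and the bin stands on the bench with its centre within 20 mm of the middle of its taped place and its sides within 0.15 rad of the tape's (all of step 2 and horizontal distance between bin_mid and home below 0.02 m and angle between the x axis of bin_mid and the x axis of home, either way round below 0.15 rad and height (world z) of bin_mid below 0.042 m and angle between bin_mid's own z axis and vertical below 0.1 rad); the robot touches nothing.
It fails at once if the power unit is tipped by more than 0.35 rad (angle between unit_mid's own z axis and vertical above 0.35 rad).
It fails at once if the bin is tipped by more than 0.35 rad (angle between bin_mid's own z axis and vertical above 0.35 rad).
It fails at once if another loose thing (tray, multimeter, tin, reel or jar) is moved more than 30 mm (distance of any of tray, meter, tin, reel, jar from where it was at the start of the episode above 0.03 m).
It also fails if it takes over 72 s, if anything falls off the work surface, if the arm or the gripper's body presses on something with over 40 N, if the wrist force passes 120 N, or if a joint passes its speed limit or range.

### The arm

A 6-joint arm with a two-finger parallel gripper is mounted at the origin on the work surface. World frame = base frame: x ahead of the robot, y to its left, z up, the work surface at z = 0. Lengths are in mm, angles in rad, forces in N, time in s.
With the tool pointing down it reaches from about 350 to 925 mm from the base axis. Payload 6.4 kg.
Tool frame: the origin (TCP) lies at the very end of the fingers, on their centre line; the grasp point (between the pads) lies 19 mm behind it (arm.grasp_offset is the distance from the TCP to the grasp point, in mm); x points along the fingers, y is the direction in which the jaws open and shut, and the axes are right-handed (so a half turn about x gives the same grasp; the last joint's range is limited). The gripper opens to 94 mm and grips with 3 to 60 N. Pads are 16 mm wide; open, the fingers measure 119 mm over their backs; the gripper's body (75 mm by 177 mm) begins 78 mm behind the grasp point.
Start: joints at [0.957, 0.245, 1.558, -0, 1.339, -0.174], TCP at [276.742, 588.156, 205.455] pointing down, gripper open.
Joint ranges: [-3.13, 3.13], [-1.02, 2.26], [0.13, 2.54], [-0.95, 4.09], [0.21, 2.88], [-2.74, 2.74]. Speed limits (rad/s): [2.57, 2.57, 3.14, 3.14, 3.14, 3.14].

### API

Orientations are given as a unit quaternion [w, x, y, z].
In Python, from station import arm gives the robot as it stands.
- The arm moves only by the tool drive_tool, never from a script. Its argument "series" is a list of rows, each an object of numbers: "claw": the closure in counts, from 0 (fully open) to 255 (shut); "tx", "ty", "tz": the shift along the tool's x, y, z in mm; "spin": the turn about the tool's x in rad. In form: [{"claw": .., "tx": .., "ty": .., "tz": .., "spin": ..}, ...]. A call has 1 to 5 rows; each row shifts and turns the commanded pose from where the row before left it, along the tool's axes as they then stand; what a row does not reach is not made up. A row lasts 1/10 s, in which the tool goes at most 50 mm and 8.59 degrees, less where a joint would pass 70% of its speed; a pose out of reach is approached as far as the arm can. A call with a gripper value outside its range is refused whole. The fingers move at their own pace and stop on an object; "newtons" is the grip in N (left out, the last holds). Time passes only in rows, so rows that do not move let the fingers close. It gives the time, the measured TCP pose, the force and the opening at its end, in the units of the state.
- arm.read_state(): the state, without advancing time (a new reading comes with each control period).
- arm.capture(name): name is "scene" or "top" or "wrist"; returns a dict with "image" (420x560x3 uint8, red, green, blue), "mtx" (3x3 intrinsics, pixels), "T" (4x4, takes a point from camera to world coordinates). Camera axes: x right, y down, z forward; pixel columns grow to the right and rows downward; lengths in mm; the calibration is good to about 2 mm. A picture is of the moment at which its call begins. There is no depth.
- arm.sign_off(): hands the job in, once; it reports no verdict.
The state is a dict: "time_s": time; "joint_positions": joint angles; "qd": joint speeds; "joint_torque": joint torques, N m; "ee_pos": TCP position; "ee_rot": TCP orientation; "force": force on the tool from outside, world axes, zero at the start; "wrist_torque": the same for the moment, N m; "opening": opening from 0.0 (shut) to 1.0 (fully open).
Only numpy, scipy, OpenCV 4.12 (cv2) and the standard library are available. Lean on these libraries where they do the work, as an engineer would, in place of code of your own. Each camera call takes 0.05 s, during which the arm holds its last target.

## Working session

There is one attempt and no reset: what is moved stays moved. The work goes in short steps, Python scripts to look and compute and a tool call to move; the robot and the scene stay as the last step left them, time stands still between calls to the robot, and variables do not carry over. Pictures are saved under pics/ and viewed, and the job is handed in when it is done.

Besides the shell and the picture viewer there is one more tool, called after "Emit:" as name(argument=value, ...) on one line, values as JSON. drive_tool: Moves the arm, as the interface text tells. Its arguments: {"type":"object","properties":{"series":{"type":"array"},"newtons":{"type":"number"}},"required":["series"]}

```bash
ls; mkdir -p pics; python3 - <<'E'
from station import arm
import cv2
s=arm.read_state(); print(s)
for n in ("scene","top"):
    c=arm.capture(n); cv2.imwrite(f"pics/{n}0.png",c["image"][:,:,::-1]); print(n,c["mtx"].round(1).tolist(),c["T"].round(3).tolist())
E
```

```text
pics
{'time_s': 0.0, 'joint_positions': array([ 9.56922164e-01,  2.45772304e-01,  1.55896960e+00, -2.85863991e-05,
        1.33869290e+00, -1.74097249e-01]), 'qd': array([-0.00044507, -0.00127755,  0.00208544, -0.0012112 ,  0.00176409,
       -0.00044841]), 'joint_torque': array([ 4.07935277e-04, -4.15847433e+01, -3.14596224e+01,  6.84456574e-02,
        3.33698338e-02, -1.53622086e-04]), 'ee_pos': array([276.3890724 , 587.66695821, 204.39594805]), 'ee_rot': array([ 0.68984019,  0.15362715,  0.69032206, -0.15483751]), 'force': array([ 0.11637174, -0.08971378, -0.1005352 ]), 'wrist_torque': array([-3.26237162e-03,  2.36500032e-05, -2.73067873e-02]), 'opening': 0.9996719901248567}
scene [[428.8, 0.0, 281.6], [0.0, 428.8, 216.5], [0.0, 0.0, 1.0]] [[0.661, 0.451, -0.6, 1278.891], [0.75, -0.394, 0.531, -560.381], [0.002, -0.801, -0.599, 690.488], [0.0, 0.0, 0.0, 1.0]]
top [[449.3, 0.0, 288.1], [0.0, 449.3, 213.5], [0.0, 0.0, 1.0]] [[-0.007, -0.982, 0.187, 437.887], [-1.0, 0.006, -0.005, -3.425], [0.004, -0.187, -0.982, 1110.121], [0.0, 0.0, 0.0, 1.0]]
```

View pics/scene0.png

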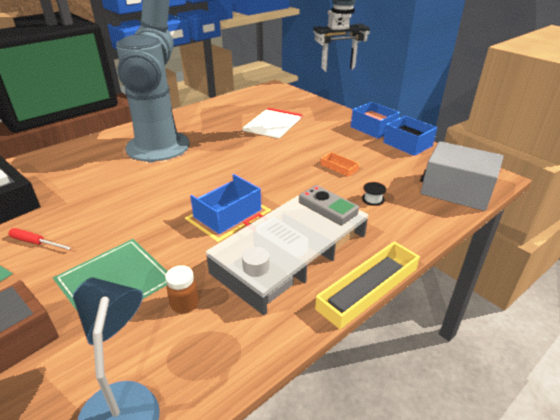

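View pics/top0.png

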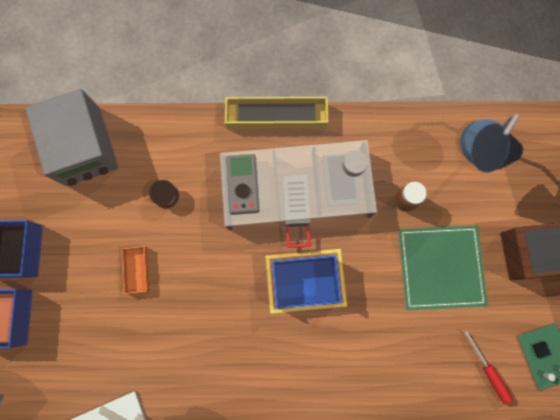

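The top view has image up = +x and left = +y. The bin is at about (306,280) px, the red loop at (298,237), the mat at (443,268) on the right (−y), the jar at (413,195), the reel at (164,194) and the tray at (134,270). Next I measure these.

```bash
cat > h.py <<'E'
import numpy as np, cv2
from station import arm
def ray(c,uv,z):
    uv=np.atleast_2d(np.array(uv,float)); d=np.c_[uv,np.ones(len(uv))]@np.linalg.inv(c["mtx"]).T
    d=d@c["T"][:3,:3].T; o=c["T"][:3,3]
    return o+d*((z-o[2])/d[:,2:3])
def proj(c,P):
    P=np.atleast_2d(P); q=(P-c["T"][:3,3])@c["T"][:3,:3]; q=q@c["mtx"].T; return q[:,:2]/q[:,2:]
def hsv(c): return cv2.cvtColor(c["image"],cv2.COLOR_RGB2HSV)
def mask(c,lo,hi,roi=None):
    m=cv2.inRange(hsv(c),lo,hi)
    if roi: k=np.zeros_like(m);x0,y0,x1,y1=roi;k[y0:y1,x0:x1]=1;m=m*k
    return m
def big(m):
    cs,_=cv2.findContours(m,cv2.RETR_EXTERNAL,cv2.CHAIN_APPROX_NONE); return max(cs,key=cv2.contourArea).reshape(-1,2)
E
python3 - <<'E'
from h import *
c=arm.capture("top")
def rect(name,lo,hi,roi,z):
    m=mask(c,lo,hi,roi); p=big(m); w=ray(c,p,z)[:,:2].astype(np.float32)
    r=cv2.minAreaRect(w); print(name,np.round(r[0],1),np.round(r[1],1),round(r[2],2),np.round(cv2.boxPoints(r)).tolist(),len(p))
rect("mat",(40,60,40),(85,255,200),(390,210,500,320),0)
rect("tape",(22,120,120),(35,255,255),(255,235,355,320),0)
rect("bin70",(105,100,60),(125,255,255),(255,235,355,320),70)
rect("bin0",(105,100,60),(125,255,255),(255,235,355,320),0)
rect("tray",(5,180,120),(14,255,255),(115,240,155,300),25)
m=mask(c,(0,150,80),(6,255,255),(270,210,330,255))|mask(c,(172,150,80),(180,255,255),(270,210,330,255))
p=big(m); r=cv2.minAreaRect(ray(c,p,24)[:,:2].astype(np.float32)); print("loop",r,cv2.boxPoints(r))
im=cv2.resize(c["image"][130:325,200:460],None,fx=3,fy=3,interpolation=cv2.INTER_CUBIC)
cv2.imwrite("pics/topz.png",im[:,:,::-1])
E
```

```text
mat [ 513.9 -387.1] [198.2 197.9] 2.41 [[411.0, -292.0], [419.0, -490.0], [617.0, -482.0], [609.0, -284.0]] 314
tape [ 552.3 -118.3] [57.1 29. ] 62.89 [[526.0, -137.0], [552.0, -150.0], [578.0, -100.0], [552.0, -86.0]] 61
bin70 [478.1 -49.1] [107.8 147.7] 4.91 [[418.0, 20.0], [431.0, -127.0], [538.0, -118.0], [525.0, 29.0]] 217
bin0 [480.8 -52.2] [115.  157.6] 4.91 [[417.0, 21.0], [430.0, -136.0], [545.0, -126.0], [531.0, 31.0]] 217
tray [504.4 373.2] [90.1 24. ] 3.52 [[459.0, 382.0], [460.0, 358.0], [550.0, 364.0], [549.0, 388.0]] 144
loop ((588.197265625, -32.412841796875), (53.05770492553711, 59.16981887817383), 2.4160304069519043) [[560.4449     -3.9725597]
 [562.93915   -63.08978  ]
 [615.94965   -60.853123 ]
 [613.4554     -1.7359047]]
```

View pics/topz.png

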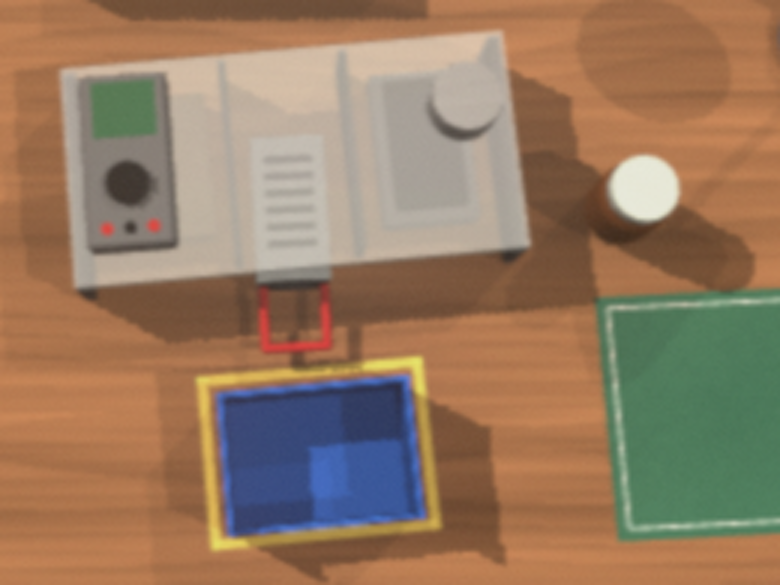

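The zoomed view shows the bin inside its yellow tape, the red loop clear of the riser's front, and the mat off to the right. I'll fit the tape and the riser edge next.

```bash
python3 - <<'E'
from h import *
c=arm.capture("top")
m=mask(c,(20,110,110),(35,255,255),(255,235,355,325))
pts=np.argwhere(m>0)[:,::-1]; h=cv2.convexHull(pts.astype(np.int32)).reshape(-1,2)
q=cv2.approxPolyDP(h.reshape(-1,1,2),8,True).reshape(-1,2); print("tape quad px",q.tolist())
w=ray(c,q,0)[:,:2]; print(w.round(1).tolist(), w.mean(0))
r=cv2.minAreaRect(ray(c,h,0)[:,:2].astype(np.float32));print("tape",r)
# riser front top edge ends from zoom px
e=np.array([[75,290],[528,245]])/3+[200,130]
w=ray(c,e,67); print("riser edge",w.round(1).tolist(),w.mean(0)); d=w[0]-w[1]; yaw=np.arctan2(-d[0],d[1]);print("yaw",yaw)
x=np.array([np.cos(yaw),np.sin(yaw)]); print("home est", w.mean(0)[:2]-142*x)
for n,p,z in [("jar",(413,192),85),("reel",(164,194),40),("tin",(355,160),102)]: print(n,ray(c,p,z).round(0))
s=arm.capture("scene")
im=cv2.resize(s["image"][150:310,150:400],None,fx=3,fy=3,interpolation=cv2.INTER_CUBIC)
cv2.imwrite("pics/scz.png",im[:,:,::-1])
E
```

```text
tape quad px [[346, 305], [271, 313], [265, 256], [340, 249]]
[[422.9, -147.7], [405.2, 33.9], [542.8, 48.8], [559.0, -137.0]] [482.46573123 -50.50798695]
tape ((483.478515625, -50.5677490234375), (140.87242126464844, 187.4191131591797), 5.277268886566162)
riser edge [[606.0, 139.8, 67.0], [639.8, -216.7, 67.0]] [622.86310762 -38.45823746  67.        ]
yaw 0.09451585118687383
home est [481.49689607 -51.85951469]
jar [[ 683. -302.   85.]]
reel [[692. 294.  40.]]
tin [[ 756. -166.  102.]]
```

View pics/scz.png

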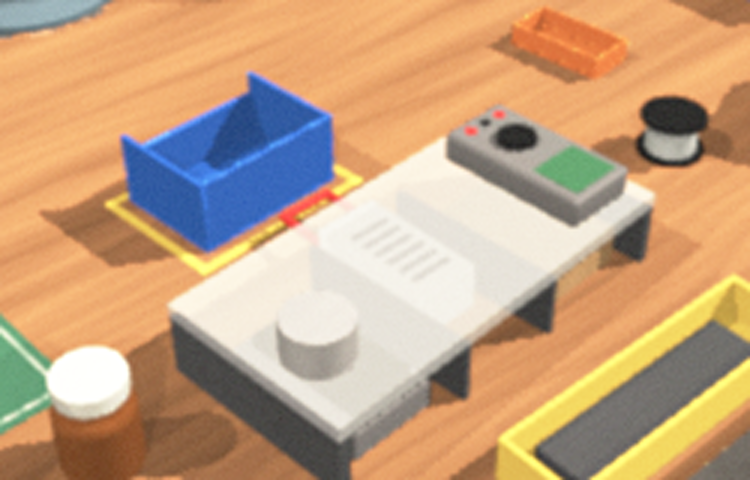

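```bash
cat >> h.py <<'E'
from scipy.spatial.transform import Rotation as Rn
def go(x,y,z,yaw=None,s=None):
    """tool shifts to world TCP target; yaw = direction of jaw axis (mod pi)"""
    s=s or arm.read_state(); q=s["ee_rot"]; R=Rn.from_quat([q[1],q[2],q[3],q[0]]).as_matrix()
    a=np.arctan2(R[1,1],R[0,1])
    print("tcp",s["ee_pos"].round(1),"jaw yaw",round(a,3),"t",round(s["time_s"],2),"F",s["force"].round(1),"open",round(s["opening"],3), "q6",s["joint_positions"][5].round(2))
    if yaw is not None:
        d=(yaw-a+np.pi/2)%np.pi-np.pi/2; print("spin(about down)",round(-d,3)," alt",round(-(d-np.sign(d)*np.pi),3))
        c,sn=np.cos(d),np.sin(d); R2=Rn.from_euler('z',d).as_matrix()@R
        print("after spin: shifts",(R2.T@(np.array([x,y,z])-s["ee_pos"])).round(1))
    print("shifts now",(R.T@(np.array([x,y,z])-s["ee_pos"])).round(1)); print(R.round(3).tolist())
E
python3 - <<'E'
from h import *
go(471.5,23,120,np.pi/2+.09)
E
```

```text
tcp [276.6 587.9 205. ] jaw yaw 1.131 t 0.25 F [-0.2  0.8  0.1] open 1.004 q6 -0.17
spin(about down) -0.53  alt 2.612
after spin: shifts [  85.4 -580.1  143.3]
shifts now [  85.3 -428.1  416.9]
[[-0.0, 0.426, 0.905], [-0.001, 0.905, -0.426], [-1.0, -0.001, -0.0]]
```

Emit:
drive_tool(series=[{"claw": 0, "spin": -0.132}, {"claw": 0, "spin": -0.132}, {"claw": 0, "spin": -0.132}, {"claw": 0, "spin": -0.134}], newtons=40)

```text
invalid input
```

Emit:
drive_tool(series=[{"claw": 0, "ty": -45, "tz": 11}, {"claw": 0, "ty": -45, "tz": 11}, {"claw": 0, "ty": -45, "tz": 11}, {"claw": 0, "ty": -45, "tz": 11}, {"claw": 0, "ty": -45, "tz": 11}])

```text
invalid input
```

Emit:
drive_tool(series=[{"claw": 0, "ty": -45, "tz": 11}, {"claw": 0, "ty": -45, "tz": 11}, {"claw": 0, "ty": -45, "tz": 11}, {"claw": 0, "ty": -45, "tz": 11}, {"claw": 0, "ty": -45, "tz": 11}])

```text
invalid input
```

```bash
python3 - <<'E'
from h import *
go(471.5,23,100,np.pi/2+.09)
E
```

```text
tcp [276.6 587.9 205. ] jaw yaw 1.131 t 0.25 F [-0.2  0.8  0.1] open 1.004 q6 -0.17
spin(about down) -0.53  alt 2.612
after spin: shifts [ 105.4 -580.1  143.3]
shifts now [ 105.3 -428.1  416.9]
[[-0.0, 0.426, 0.905], [-0.001, 0.905, -0.426], [-1.0, -0.001, -0.0]]
```

Perhaps every row needs all of its keys.

Emit:
drive_tool(series=[{"claw": 0, "tx": 0, "ty": 0, "tz": 0, "spin": -0.132}, {"claw": 0, "tx": 0, "ty": 0, "tz": 0, "spin": -0.132}, {"claw": 0, "tx": 0, "ty": 0, "tz": 0, "spin": -0.132}, {"claw": 0, "tx": 0, "ty": 0, "tz": 0, "spin": -0.134}], newtons=40)

```text
time_s: 0.65
ee_pos: [276.6, 588.1, 205.2]
ee_rot: [0.706, -0.034, 0.706, 0.034]
force: [0.4, 0.1, 0.5]
opening: 0.997
```

Emit:
drive_tool(series=[{"claw": 0, "tx": 0, "ty": -45, "tz": 11, "spin": 0}, {"claw": 0, "tx": 0, "ty": -45, "tz": 11, "spin": 0}, {"claw": 0, "tx": 0, "ty": -45, "tz": 11, "spin": 0}, {"claw": 0, "tx": 0, "ty": -45, "tz": 11, "spin": 0}, {"claw": 0, "tx": 0, "ty": -45, "tz": 11, "spin": 0}])

```text
time_s: 1.15
ee_pos: [351.9, 367.3, 205.4]
ee_rot: [0.706, -0.032, 0.706, 0.032]
force: [0.7, 0.3, -0.5]
opening: 1.0
```

Emit:
drive_tool(series=[{"claw": 0, "tx": 0, "ty": -45, "tz": 11, "spin": 0}, {"claw": 0, "tx": 0, "ty": -45, "tz": 11, "spin": 0}, {"claw": 0, "tx": 0, "ty": -45, "tz": 11, "spin": 0}, {"claw": 0, "tx": 0, "ty": -45, "tz": 11, "spin": 0}, {"claw": 0, "tx": 0, "ty": -45, "tz": 11, "spin": 0}])

```text
time_s: 1.65
ee_pos: [427.0, 148.1, 205.6]
ee_rot: [0.707, -0.032, 0.706, 0.032]
force: [0.3, -0.2, -0.5]
opening: 1.001
```

```bash
python3 - <<'E'
from h import *
go(471.5,23,100,np.pi/2+.09)
E
```

```text
tcp [427.  148.1 205.6] jaw yaw 1.661 t 1.65 F [ 0.3 -0.2 -0.5] open 1.001 q6 -1.58
spin(about down) 0.0  alt -3.141
after spin: shifts [ 105.7 -128.6   33. ]
shifts now [ 105.7 -128.6   32.9]
[[0.001, -0.09, 0.996], [0.0, 0.996, 0.09], [-1.0, 0.0, 0.001]]
```

Emit:
drive_tool(series=[{"claw": 0, "tx": 0, "ty": -43, "tz": 11, "spin": 0}, {"claw": 0, "tx": 0, "ty": -43, "tz": 11, "spin": 0}, {"claw": 0, "tx": 0, "ty": -43, "tz": 11, "spin": 0}, {"claw": 0, "tx": 35, "ty": 0, "tz": 0, "spin": 0}, {"claw": 0, "tx": 35, "ty": 0, "tz": 0, "spin": 0}])

```text
time_s: 2.15
ee_pos: [472.7, 22.7, 135.8]
ee_rot: [0.708, -0.031, 0.705, 0.031]
force: [0.1, -0.1, -0.5]
opening: 1.002
```

```bash
python3 - <<'E'
from h import *
go(471.5,23,22,np.pi/2+.09)
c=arm.capture("wrist"); cv2.imwrite("pics/w1.png",c["image"][:,:,::-1])
E
```

```text
tcp [472.7  22.7 135.8] jaw yaw 1.658 t 2.15 F [ 0.1 -0.1 -0.5] open 1.002 q6 -1.85
spin(about down) -0.003  alt 3.139
after spin: shifts [113.7   0.5  -1.5]
shifts now [113.7   0.5  -1.5]
[[0.003, -0.087, 0.996], [-0.001, 0.996, 0.087], [-1.0, -0.001, 0.003]]
```

View pics/w1.png

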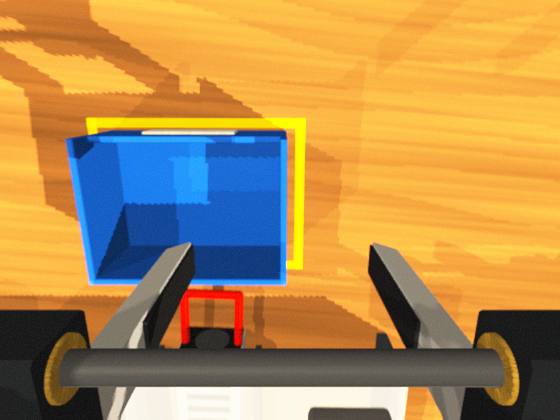

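The wrist view shows the two fingers (columns 185 and 380) straddling the bin's +y side wall (column 283). I'll go down and grip it.

Emit:
drive_tool(series=[{"claw": 0, "tx": 30, "ty": 0, "tz": 0, "spin": 0}, {"claw": 0, "tx": 30, "ty": 0, "tz": 0, "spin": 0}, {"claw": 0, "tx": 30, "ty": 0, "tz": 0, "spin": 0}, {"claw": 0, "tx": 22, "ty": 0, "tz": 0, "spin": 0}, {"claw": 0, "tx": 0, "ty": 0, "tz": 0, "spin": 0}])

```text
time_s: 2.7
ee_pos: [468.8, 25.0, 21.2]
ee_rot: [0.704, -0.031, 0.709, 0.033]
force: [-1.3, 0.0, -0.0]
opening: 1.0
```

Emit:
drive_tool(series=[{"claw": 255, "tx": 0, "ty": 0, "tz": 0, "spin": 0}, {"claw": 255, "tx": 0, "ty": 0, "tz": 0, "spin": 0}, {"claw": 255, "tx": 0, "ty": 0, "tz": 0, "spin": 0}, {"claw": 255, "tx": 0, "ty": 0, "tz": 0, "spin": 0}, {"claw": 255, "tx": 0, "ty": 0, "tz": 0, "spin": 0}])

```text
time_s: 3.2
ee_pos: [471.8, 24.3, 24.1]
ee_rot: [0.707, -0.032, 0.706, 0.032]
force: [-0.2, -0.2, 0.6]
opening: 0.611
```

Emit:
drive_tool(series=[{"claw": 255, "tx": 0, "ty": 0, "tz": 0, "spin": 0}, {"claw": 255, "tx": 0, "ty": 0, "tz": 0, "spin": 0}, {"claw": 255, "tx": 0, "ty": 0, "tz": 0, "spin": 0}])

```text
time_s: 3.5
ee_pos: [471.3, 24.4, 23.4]
ee_rot: [0.706, -0.032, 0.706, 0.032]
force: [0.3, 0.0, -0.3]
opening: 0.355
```

Emit:
drive_tool(series=[{"claw": 255, "tx": 0, "ty": 0, "tz": 0, "spin": 0}, {"claw": 255, "tx": 0, "ty": 0, "tz": 0, "spin": 0}, {"claw": 255, "tx": 0, "ty": 0, "tz": 0, "spin": 0}, {"claw": 255, "tx": 0, "ty": 0, "tz": 0, "spin": 0}, {"claw": 255, "tx": 0, "ty": 0, "tz": 0, "spin": 0}])

```text
time_s: 4.0
ee_pos: [471.3, 24.4, 23.4]
ee_rot: [0.706, -0.032, 0.706, 0.032]
force: [0.1, -1.1, 0.2]
opening: 0.05
```

Opening 0.05 is about 5 mm, so the wall is held. I'll slide the bin +y.

Emit:
drive_tool(series=[{"claw": 255, "tx": 0, "ty": 5, "tz": 0, "spin": 0}, {"claw": 255, "tx": 0, "ty": 12, "tz": 0, "spin": 0}, {"claw": 255, "tx": 0, "ty": 15, "tz": 0, "spin": 0}, {"claw": 255, "tx": 0, "ty": 15, "tz": 0, "spin": 0}, {"claw": 255, "tx": 0, "ty": 15, "tz": 0, "spin": 0}])

```text
time_s: 4.5
ee_pos: [465.4, 87.4, 23.4]
ee_rot: [0.706, -0.032, 0.706, 0.032]
force: [0.8, -1.4, -0.4]
opening: 0.051
```

Emit:
drive_tool(series=[{"claw": 255, "tx": 0, "ty": 15, "tz": 0, "spin": 0}, {"claw": 255, "tx": 0, "ty": 15, "tz": 0, "spin": 0}, {"claw": 255, "tx": 0, "ty": 15, "tz": 0, "spin": 0}, {"claw": 255, "tx": 0, "ty": 15, "tz": 0, "spin": 0}, {"claw": 255, "tx": 0, "ty": 15, "tz": 0, "spin": 0}])

```text
time_s: 5.0
ee_pos: [458.5, 162.2, 23.4]
ee_rot: [0.706, -0.032, 0.706, 0.032]
force: [-0.2, -1.5, -0.2]
opening: 0.054
```

Emit:
drive_tool(series=[{"claw": 255, "tx": 0, "ty": 15, "tz": 0, "spin": 0}, {"claw": 255, "tx": 0, "ty": 15, "tz": 0, "spin": 0}, {"claw": 255, "tx": 0, "ty": 15, "tz": 0, "spin": 0}, {"claw": 255, "tx": 0, "ty": 8, "tz": 0, "spin": 0}, {"claw": 255, "tx": 0, "ty": 0, "tz": 0, "spin": 0}])

```text
time_s: 5.5
ee_pos: [453.8, 215.0, 23.5]
ee_rot: [0.706, -0.032, 0.706, 0.033]
force: [-0.7, 1.7, 0.3]
opening: 0.051
```

```bash
python3 - <<'E'
from h import *
c=arm.capture("top"); cv2.imwrite("pics/t2.png",c["image"][:,:,::-1])
E
```

```text
(no output)
```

View pics/t2.png

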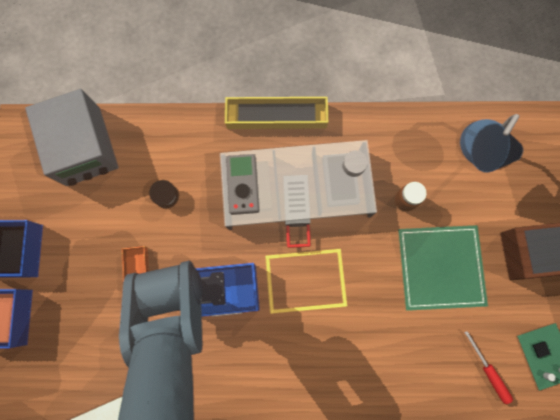

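The bin has moved about 190 mm to +y and is still square, clear of the tape. The tray at (134,265) is untouched. I'll release, rise and measure the loop.

Emit:
drive_tool(series=[{"claw": 0, "tx": 0, "ty": 0, "tz": 0, "spin": 0}, {"claw": 0, "tx": 0, "ty": 0, "tz": 0, "spin": 0}, {"claw": 0, "tx": 0, "ty": 0, "tz": 0, "spin": 0}, {"claw": 0, "tx": 0, "ty": 0, "tz": 0, "spin": 0}, {"claw": 0, "tx": 0, "ty": 0, "tz": 0, "spin": 0}])

```text
time_s: 6.05
ee_pos: [454.3, 213.4, 23.5]
ee_rot: [0.706, -0.032, 0.706, 0.032]
force: [-0.1, -1.0, -0.6]
opening: 0.44
```

Emit:
drive_tool(series=[{"claw": 128, "tx": -20, "ty": 0, "tz": 0, "spin": 0}, {"claw": 128, "tx": -40, "ty": 0, "tz": 0, "spin": 0}, {"claw": 128, "tx": -40, "ty": 0, "tz": 0, "spin": 0}, {"claw": 128, "tx": -40, "ty": 0, "tz": 0, "spin": 0}, {"claw": 128, "tx": 0, "ty": 0, "tz": 0, "spin": 0}])

```text
time_s: 6.55
ee_pos: [458.1, 214.5, 169.9]
ee_rot: [0.711, -0.031, 0.702, 0.033]
force: [0.5, -0.0, 0.8]
opening: 0.496
```

```bash
python3 - <<'E'
from h import *
c=arm.capture("top")
m=mask(c,(20,110,110),(35,255,255),(255,235,355,325))
# tape: outer & inner contours
cs,hi=cv2.findContours(m,cv2.RETR_CCOMP,cv2.CHAIN_APPROX_NONE)
for k in cs:
    if cv2.contourArea(k)>1500: print("tape",cv2.minAreaRect(ray(c,k.reshape(-1,2),0)[:,:2].astype(np.float32)))
roi=(270,210,330,255)
m=mask(c,(0,150,80),(6,255,255),roi)|mask(c,(172,150,80),(180,255,255),roi)
ys,xs=np.nonzero(m); 
for z in (24,): 
    w=ray(c,np.c_[xs,ys],z)[:,:2]; r=cv2.minAreaRect(w.astype(np.float32)); print(r,cv2.boxPoints(r).round(1).tolist())
# front bar pixels: bottom rows
b=w[w[:,0]<w[:,0].min()+9]; print("bar",b.mean(0),np.polyfit(b[:,1],b[:,0],1))
print("unit label top edge etc")
im=cv2.resize(c["image"][160:260,250:350],None,fx=6,fy=6,interpolation=cv2.INTER_CUBIC)
cv2.imwrite("pics/loopz.png",im[:,:,::-1])
go(565,-34,60,0.06)
E
```

```text
tape ((482.8697204589844, -50.43305206298828), (141.58090209960938, 188.1167449951172), 5.038054466247559)
tape ((482.7347412109375, -49.559051513671875), (128.63082885742188, 174.93360900878906), 5.351905345916748)
((588.2877197265625, -32.472679138183594), (53.00420379638672, 59.346580505371094), 2.5538289546966553) [[560.5, -4.0], [563.0999755859375, -63.29999923706055], [616.0999755859375, -60.900001525878906], [613.4000244140625, -1.600000023841858]]
bar [566.13178611 -31.56691244] [-2.31540293e-02  5.65400885e+02]
unit label top edge etc
tcp [456.3 214.  166.7] jaw yaw 1.661 t 6.6 F [ 0.4 -0.  -1.4] open 0.497 q6 -1.45
spin(about down) -1.541  alt 1.601
after spin: shifts [ 104.9  -93.7 -254.8]
shifts now [ 107.1 -256.9   85.2]
[[0.007, -0.09, 0.996], [0.001, 0.996, 0.09], [-1.0, 0.001, 0.007]]
```

View pics/loopz.png

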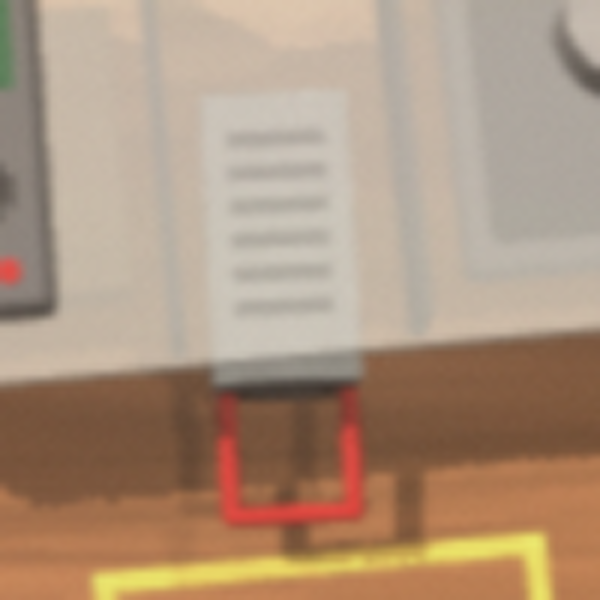

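The loop's front bar is centred near (565.5, −33) with the unit at yaw ≈ 0.04. The taped place is at (482.8, −50) with yaw 0.09. I'll turn the jaws along x, with total spin +1.62.

Emit:
drive_tool(series=[{"claw": 128, "tx": 0, "ty": 0, "tz": 0, "spin": 0.147}, {"claw": 128, "tx": 0, "ty": 0, "tz": 0, "spin": 0.147}, {"claw": 128, "tx": 0, "ty": 0, "tz": 0, "spin": 0.147}, {"claw": 128, "tx": 0, "ty": 0, "tz": 0, "spin": 0.147}, {"claw": 128, "tx": 0, "ty": 0, "tz": 0, "spin": 0.147}])

```text
time_s: 7.1
ee_pos: [453.1, 213.3, 161.5]
ee_rot: [0.669, 0.226, 0.671, -0.227]
force: [0.4, -0.1, 0.1]
opening: 0.5
```

Emit:
drive_tool(series=[{"claw": 128, "tx": 0, "ty": 0, "tz": 0, "spin": 0.147}, {"claw": 128, "tx": 0, "ty": 0, "tz": 0, "spin": 0.147}, {"claw": 128, "tx": 0, "ty": 0, "tz": 0, "spin": 0.147}, {"claw": 128, "tx": 0, "ty": 0, "tz": 0, "spin": 0.147}, {"claw": 128, "tx": 0, "ty": 0, "tz": 0, "spin": 0.147}])

```text
time_s: 7.6
ee_pos: [453.1, 213.3, 161.4]
ee_rot: [0.543, 0.451, 0.545, -0.453]
force: [-0.2, 0.3, -0.3]
opening: 0.496
```

Emit:
drive_tool(series=[{"claw": 128, "tx": 0, "ty": 0, "tz": 0, "spin": 0.147}, {"claw": 128, "tx": 0, "ty": 0, "tz": 0, "spin": 0}])

```text
time_s: 7.8
ee_pos: [453.2, 213.3, 161.7]
ee_rot: [0.51, 0.488, 0.512, -0.49]
force: [0.0, 0.5, -0.8]
opening: 0.496
```

```bash
python3 - <<'E'
from h import *
go(565.5,-33,60,0.04)
E
```

```text
tcp [453.2 213.3 161.7] jaw yaw 0.044 t 7.8 F [ 0.   0.5 -0.8] open 0.496 q6 0.17
spin(about down) 0.004  alt -3.137
after spin: shifts [101.5 102.7 250.6]
shifts now [101.5 101.7 251. ]
[[-0.003, 0.999, 0.044], [-0.001, 0.044, -0.999], [-1.0, -0.003, 0.001]]
```

Emit:
drive_tool(series=[{"claw": 128, "tx": 0, "ty": 17, "tz": 42, "spin": 0}, {"claw": 128, "tx": 0, "ty": 17, "tz": 42, "spin": 0}, {"claw": 128, "tx": 0, "ty": 17, "tz": 42, "spin": 0}, {"claw": 128, "tx": 0, "ty": 17, "tz": 42, "spin": 0}, {"claw": 128, "tx": 0, "ty": 17, "tz": 42, "spin": 0}])

```text
time_s: 8.3
ee_pos: [548.2, 5.9, 162.3]
ee_rot: [0.511, 0.488, 0.512, -0.488]
force: [1.0, 0.5, 0.6]
opening: 0.495
```

Emit:
drive_tool(series=[{"claw": 128, "tx": 0, "ty": 17, "tz": 41, "spin": 0}, {"claw": 128, "tx": 30, "ty": 0, "tz": 0, "spin": 0}, {"claw": 128, "tx": 40, "ty": 0, "tz": 0, "spin": 0}, {"claw": 128, "tx": 30, "ty": 0, "tz": 0, "spin": 0}, {"claw": 128, "tx": 0, "ty": 0, "tz": 0, "spin": 0}])

```text
time_s: 8.8
ee_pos: [562.5, -31.7, 57.7]
ee_rot: [0.508, 0.486, 0.515, -0.49]
force: [-0.2, -0.6, -0.9]
opening: 0.499
```

```bash
python3 - <<'E'
from h import *
go(565.5,-33,6,0.04)
c=arm.capture("wrist"); cv2.imwrite("pics/w2.png",c["image"][:,:,::-1])
for p in [(565.5,-33,24),(590,-33,24),(565.5,-12,24),(565.5,-54,24)]: print(p,proj(c,p).round(0))
E
```

```text
tcp [562.5 -31.7  57.7] jaw yaw 0.046 t 8.8 F [-0.2 -0.6 -0.9] open 0.499 q6 -0.3
spin(about down) 0.006  alt -3.135
after spin: shifts [51.6  3.5  1.6]
shifts now [51.6  3.5  1.6]
[[-0.011, 0.999, 0.046], [0.003, 0.046, -0.999], [-1.0, -0.011, -0.003]]
(565.5, -33, 24) [[285. 238.]]
(590, -33, 24) [[324. 239.]]
(565.5, -12, 24) [[287. 206.]]
(565.5, -54, 24) [[284. 268.]]
```

View pics/w2.png

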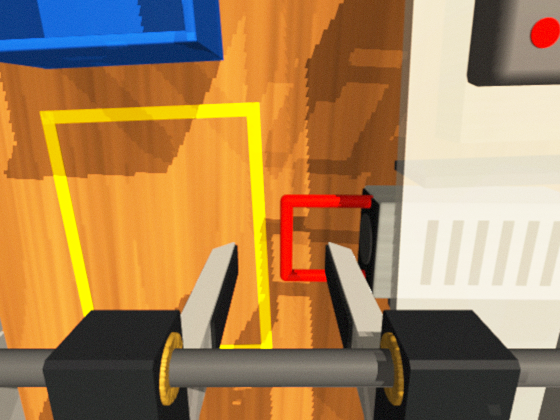

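The wrist view shows the bar at (286,238), matching the prediction, centred between the fingers, with the right finger inside the loop. Going down.

Emit:
drive_tool(series=[{"claw": 128, "tx": 20, "ty": 1, "tz": 0.5, "spin": 0}, {"claw": 128, "tx": 20, "ty": 0, "tz": 0, "spin": 0}, {"claw": 128, "tx": 13, "ty": 0, "tz": 0, "spin": 0}, {"claw": 128, "tx": 0, "ty": 0, "tz": 0, "spin": 0}, {"claw": 128, "tx": 0, "ty": 0, "tz": 0, "spin": 0}], newtons=60)

```text
time_s: 9.35
ee_pos: [569.0, -33.2, 11.6]
ee_rot: [0.512, 0.489, 0.511, -0.488]
force: [0.1, -0.2, -0.9]
opening: 0.499
```

```bash
python3 - <<'E'
from h import *
go(565.5,-33,6,0.04)
E
```

```text
tcp [569.  -33.2  11.6] jaw yaw 0.045 t 9.35 F [ 0.1 -0.2 -0.9] open 0.499 q6 -0.3
spin(about down) 0.005  alt -3.137
after spin: shifts [ 5.6 -3.5 -0.4]
shifts now [ 5.6 -3.5 -0.4]
[[0.001, 0.999, 0.045], [-0.0, 0.045, -0.999], [-1.0, 0.001, 0.0]]
```

Emit:
drive_tool(series=[{"claw": 128, "tx": 4, "ty": -3, "tz": 0, "spin": 0}, {"claw": 255, "tx": 0, "ty": 0, "tz": 0, "spin": 0}, {"claw": 255, "tx": 0, "ty": 0, "tz": 0, "spin": 0}, {"claw": 255, "tx": 0, "ty": 0, "tz": 0, "spin": 0}, {"claw": 255, "tx": 0, "ty": 0, "tz": 0, "spin": 0}])

```text
time_s: 9.85
ee_pos: [565.3, -33.3, 6.7]
ee_rot: [0.511, 0.489, 0.511, -0.489]
force: [-0.1, -0.4, 0.3]
opening: 0.196
```

Emit:
drive_tool(series=[{"claw": 255, "tx": 0, "ty": 0, "tz": 0, "spin": 0}, {"claw": 255, "tx": 0, "ty": 0, "tz": 0, "spin": 0}, {"claw": 255, "tx": 0, "ty": 0, "tz": 0, "spin": 0}, {"claw": 255, "tx": 0, "ty": 0, "tz": 0, "spin": 0}])

```text
time_s: 10.25
ee_pos: [565.2, -33.3, 6.5]
ee_rot: [0.511, 0.489, 0.511, -0.489]
force: [-0.0, 0.4, 1.9]
opening: 0.066
```

Emit:
drive_tool(series=[{"claw": 255, "tx": 0, "ty": -4, "tz": 0, "spin": 0}, {"claw": 255, "tx": 0, "ty": -8, "tz": 0.4, "spin": 0}, {"claw": 255, "tx": 0, "ty": -10, "tz": 0.4, "spin": 0}, {"claw": 255, "tx": 0, "ty": -10, "tz": 0.4, "spin": 0}, {"claw": 255, "tx": 0, "ty": -10, "tz": 0.4, "spin": 0}])

```text
time_s: 10.75
ee_pos: [522.4, -36.7, 6.5]
ee_rot: [0.511, 0.489, 0.511, -0.489]
force: [2.2, 0.5, -0.8]
opening: 0.068
```

```bash
python3 - <<'E'
from h import *
go(402,-390,6,0.04)
c=arm.capture("wrist"); cv2.imwrite("pics/w3.png",c["image"][:,:,::-1])
E
```

```text
tcp [522.4 -36.7   6.5] jaw yaw 0.044 t 10.75 F [ 2.2  0.5 -0.8] open 0.068 q6 -0.33
spin(about down) 0.004  alt -3.138
after spin: shifts [   0.5 -134.4  348.2]
shifts now [   0.5 -135.8  347.6]
[[0.0, 0.999, 0.044], [-0.0, 0.044, -0.999], [-1.0, 0.0, 0.0]]
```

View pics/w3.png

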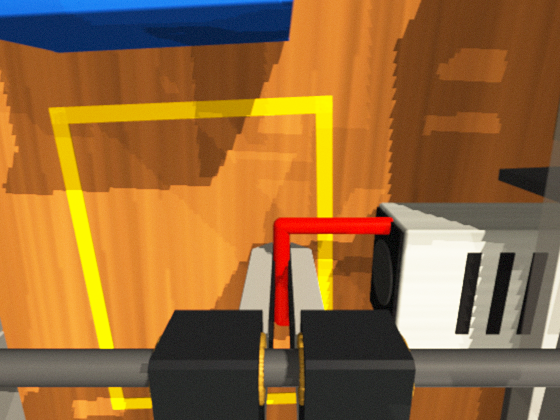

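The bar is held between the pads at (283,270) and the unit is following out straight. Continuing the pull.

Emit:
drive_tool(series=[{"claw": 255, "tx": 0, "ty": -12, "tz": 0.5, "spin": 0}, {"claw": 255, "tx": 0, "ty": -12, "tz": 0.5, "spin": 0}, {"claw": 255, "tx": 0, "ty": -12, "tz": 0.5, "spin": 0}, {"claw": 255, "tx": 0, "ty": -12, "tz": 0.5, "spin": 0}, {"claw": 255, "tx": 0, "ty": -12, "tz": 0.5, "spin": 0}])

```text
time_s: 11.3
ee_pos: [462.5, -41.9, 6.5]
ee_rot: [0.511, 0.489, 0.511, -0.489]
force: [2.4, 0.9, -0.1]
opening: 0.064
```

Emit:
drive_tool(series=[{"claw": 255, "tx": 0, "ty": -12, "tz": 0.5, "spin": 0}, {"claw": 255, "tx": 0, "ty": -12, "tz": 0.5, "spin": 0}, {"claw": 255, "tx": 0, "ty": -12, "tz": 0.5, "spin": 0}, {"claw": 255, "tx": 0, "ty": -12, "tz": 0.5, "spin": 0}, {"claw": 255, "tx": 0, "ty": 0, "tz": 0, "spin": 0}])

```text
time_s: 11.8
ee_pos: [413.0, -45.8, 6.3]
ee_rot: [0.51, 0.488, 0.512, -0.49]
force: [-5.0, -1.4, 8.1]
opening: 0.064
```

```bash
python3 - <<'E'
from h import *
go(402,-390,6,0.04)
c=arm.capture("top"); cv2.imwrite("pics/t3.png",c["image"][:,:,::-1])
E
```

```text
tcp [413.  -45.8   6.3] jaw yaw 0.044 t 11.8 F [-5.  -1.4  8.1] open 0.064 q6 -0.43
spin(about down) 0.004  alt -3.137
after spin: shifts [ 2.000e-01 -2.480e+01  3.435e+02]
shifts now [ 2.000e-01 -2.620e+01  3.434e+02]
[[-0.004, 0.999, 0.044], [0.0, 0.044, -0.999], [-1.0, -0.004, -0.001]]
```

View pics/t3.png

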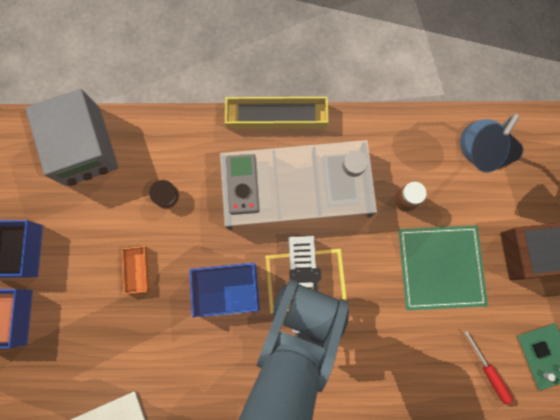

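The unit is fully out of the bay, with its back edge at row 237, clear of the riser at about row 222. Now I slide it sideways to the mat.

Emit:
drive_tool(series=[{"claw": 255, "tx": 0, "ty": -1, "tz": 5, "spin": 0}, {"claw": 255, "tx": 0, "ty": -1, "tz": 10, "spin": 0}, {"claw": 255, "tx": 0, "ty": -1, "tz": 12, "spin": 0}, {"claw": 255, "tx": 0, "ty": -1, "tz": 12, "spin": 0}, {"claw": 255, "tx": 0, "ty": -1, "tz": 12, "spin": 0}])

```text
time_s: 12.35
ee_pos: [412.3, -97.2, 6.4]
ee_rot: [0.51, 0.489, 0.512, -0.489]
force: [0.6, 3.7, 4.1]
opening: 0.067
```

Emit:
drive_tool(series=[{"claw": 255, "tx": 0, "ty": -1, "tz": 12, "spin": 0}, {"claw": 255, "tx": 0, "ty": -1, "tz": 12, "spin": 0}, {"claw": 255, "tx": 0, "ty": -1, "tz": 12, "spin": 0}, {"claw": 255, "tx": 0, "ty": -1, "tz": 12, "spin": 0}, {"claw": 255, "tx": 0, "ty": -1, "tz": 12, "spin": 0}])

```text
time_s: 12.85
ee_pos: [410.3, -158.2, 6.4]
ee_rot: [0.511, 0.489, 0.511, -0.489]
force: [0.0, 4.1, 4.4]
opening: 0.068
```

```bash
python3 - <<'E'
from h import *
go(402,-390,6,0.04)
c=arm.capture("top"); cv2.imwrite("pics/t4.png",c["image"][:,:,::-1])
E
```

```text
tcp [ 410.3 -158.2    6.4] jaw yaw 0.044 t 12.85 F [0.  4.1 4.4] open 0.068 q6 -0.67
spin(about down) 0.004  alt -3.138
after spin: shifts [  0.3 -17.5 231.3]
shifts now [  0.3 -18.4 231.2]
[[-0.0, 0.999, 0.044], [0.0, 0.044, -0.999], [-1.0, -0.0, -0.0]]
```

View pics/t4.png

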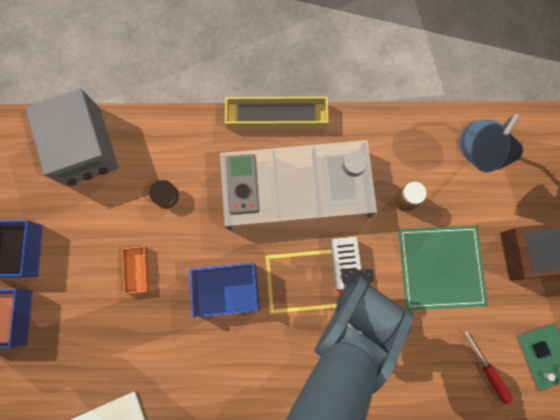

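The unit follows square; it is now at about (347,262) px and its yaw has barely changed. Continuing, with ~231 mm to go.

Emit:
drive_tool(series=[{"claw": 255, "tx": 0, "ty": -1, "tz": 12, "spin": 0}, {"claw": 255, "tx": 0, "ty": -1, "tz": 13, "spin": 0}, {"claw": 255, "tx": 0, "ty": -1, "tz": 13, "spin": 0}, {"claw": 255, "tx": 0, "ty": -1, "tz": 13, "spin": 0}, {"claw": 255, "tx": 0, "ty": -1, "tz": 13, "spin": 0}])

```text
time_s: 13.4
ee_pos: [408.1, -222.2, 6.4]
ee_rot: [0.511, 0.489, 0.511, -0.489]
force: [0.8, 4.8, 4.4]
opening: 0.067
```

Emit:
drive_tool(series=[{"claw": 255, "tx": 0, "ty": -1, "tz": 13, "spin": 0}, {"claw": 255, "tx": 0, "ty": -1, "tz": 13, "spin": 0}, {"claw": 255, "tx": 0, "ty": -1, "tz": 13, "spin": 0}, {"claw": 255, "tx": 0, "ty": -1, "tz": 13, "spin": 0}, {"claw": 255, "tx": 0, "ty": -1, "tz": 13, "spin": 0}])

```text
time_s: 13.9
ee_pos: [406.0, -287.6, 6.4]
ee_rot: [0.511, 0.489, 0.511, -0.489]
force: [0.8, 4.6, 3.9]
opening: 0.063
```

Emit:
drive_tool(series=[{"claw": 255, "tx": 0, "ty": -1, "tz": 13, "spin": 0}, {"claw": 255, "tx": 0, "ty": -1, "tz": 13, "spin": 0}, {"claw": 255, "tx": 0, "ty": -1, "tz": 13, "spin": 0}, {"claw": 255, "tx": 0, "ty": -1, "tz": 13, "spin": 0}, {"claw": 255, "tx": 0, "ty": -1, "tz": 13, "spin": 0}])

```text
time_s: 14.4
ee_pos: [403.9, -352.8, 6.4]
ee_rot: [0.511, 0.489, 0.511, -0.489]
force: [-0.4, 4.7, 3.5]
opening: 0.065
```

Emit:
drive_tool(series=[{"claw": 255, "tx": 0, "ty": -1, "tz": 13, "spin": 0}, {"claw": 255, "tx": 0, "ty": -1, "tz": 13, "spin": 0}, {"claw": 255, "tx": 0, "ty": 0, "tz": 8, "spin": 0}, {"claw": 255, "tx": 0, "ty": 0, "tz": 0, "spin": 0}])

```text
time_s: 14.8
ee_pos: [403.5, -387.7, 6.5]
ee_rot: [0.511, 0.489, 0.51, -0.49]
force: [-1.5, 0.1, 1.7]
opening: 0.064
```

```bash
python3 - <<'E'
from h import *
go(402,-390,6,0.04)
c=arm.capture("top"); cv2.imwrite("pics/t5.png",c["image"][:,:,::-1])
E
```

```text
tcp [ 403.5 -387.7    6.5] jaw yaw 0.043 t 14.8 F [-1.5  0.1  1.7] open 0.064 q6 -1.01
spin(about down) 0.003  alt -3.139
after spin: shifts [ 0.6 -1.6  2.3]
shifts now [ 0.6 -1.6  2.3]
[[0.0, 0.999, 0.043], [-0.002, 0.043, -0.999], [-1.0, 0.0, 0.002]]
```

View pics/t5.png

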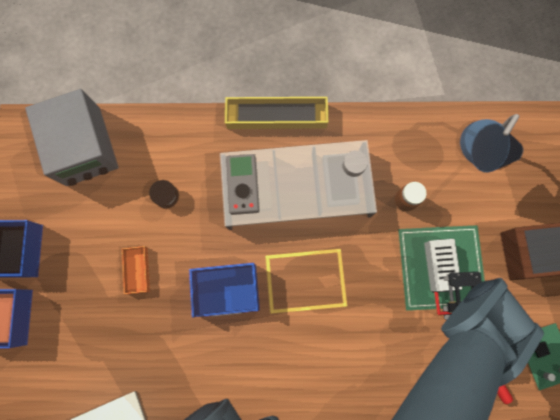

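The unit sits at about (442,265) px, essentially on the mat's centre. I'll release to half open, rise, and return to the bin.

Emit:
drive_tool(series=[{"claw": 140, "tx": 0, "ty": 0, "tz": 0, "spin": 0}, {"claw": 140, "tx": 0, "ty": 0, "tz": 0, "spin": 0}, {"claw": 140, "tx": 0, "ty": 0, "tz": 0, "spin": 0}, {"claw": 140, "tx": 0, "ty": 0, "tz": 0, "spin": 0}, {"claw": 140, "tx": 0, "ty": 0, "tz": 0, "spin": 0}], newtons=40)

```text
time_s: 15.35
ee_pos: [403.6, -385.7, 6.4]
ee_rot: [0.511, 0.489, 0.511, -0.489]
force: [-0.3, -0.1, 0.9]
opening: 0.439
```

Emit:
drive_tool(series=[{"claw": 140, "tx": -20, "ty": 0, "tz": 0, "spin": 0}, {"claw": 140, "tx": -40, "ty": 0, "tz": 0, "spin": 0}, {"claw": 140, "tx": -45, "ty": 0, "tz": 0, "spin": 0}, {"claw": 140, "tx": -45, "ty": 0, "tz": 0, "spin": 0}, {"claw": 0, "tx": 0, "ty": 0, "tz": -20, "spin": 0}])

```text
time_s: 15.85
ee_pos: [405.4, -370.7, 164.4]
ee_rot: [0.516, 0.488, 0.505, -0.49]
force: [0.8, 0.1, 0.0]
opening: 0.501
```

Emit:
drive_tool(series=[{"claw": 0, "tx": 0, "ty": 0, "tz": -45, "spin": 0}, {"claw": 0, "tx": 0, "ty": 0, "tz": -45, "spin": 0}, {"claw": 0, "tx": 0, "ty": 0, "tz": -45, "spin": 0}, {"claw": 0, "tx": 0, "ty": 0, "tz": -45, "spin": 0}, {"claw": 0, "tx": 0, "ty": 0, "tz": -45, "spin": 0}])

```text
time_s: 16.35
ee_pos: [392.3, -139.4, 156.5]
ee_rot: [0.511, 0.489, 0.511, -0.489]
force: [0.2, -0.8, 1.2]
opening: 0.922
```

Emit:
drive_tool(series=[{"claw": 0, "tx": 0, "ty": 0, "tz": -45, "spin": 0}, {"claw": 0, "tx": 0, "ty": 0, "tz": -45, "spin": 0}, {"claw": 0, "tx": 0, "ty": 0, "tz": -45, "spin": 0}, {"claw": 0, "tx": 0, "ty": 0, "tz": 0, "spin": 0}])

```text
time_s: 16.75
ee_pos: [386.0, -2.1, 156.2]
ee_rot: [0.513, 0.487, 0.513, -0.487]
force: [0.5, -0.3, -0.1]
opening: 0.996
```

```bash
python3 - <<'E'
from h import *
c=arm.capture("top"); cv2.imwrite("pics/t6.png",c["image"][:,:,::-1])
m=mask(c,(105,100,60),(125,255,255),(175,240,262,325)); p=big(m); r=cv2.minAreaRect(ray(c,p,70)[:,:2].astype(np.float32))
print("bin70",r,cv2.boxPoints(r).round(0).tolist())
h=hsv(c); k=np.zeros(h.shape[:2],np.uint8); k[232:300,415:470]=1
m=((h[:,:,1]<60)&(h[:,:,2]>130)).astype(np.uint8)*k; p=big(m); r=cv2.minAreaRect(ray(c,p,44)[:,:2].astype(np.float32)); print("unit",r)
go(454,213.4,160,1.66)
E
```

```text
bin70 ((460.7065124511719, 139.76734924316406), (107.382568359375, 150.2489013671875), 5.400863170623779) [[400.0, 210.0], [414.0, 60.0], [521.0, 70.0], [507.0, 220.0]]
unit ((517.0046997070312, -374.0079345703125), (122.33255767822266, 73.40965270996094), 2.935232400894165)
tcp [386.5  -4.2 156.4] jaw yaw 0.049 t 16.8 F [-0.6 -0.1 -0.7] open 0.995 q6 -0.36
spin(about down) 1.531  alt -1.611
after spin: shifts [  -3.7 -210.7  -86.6]
shifts now [  -3.6   78.2 -214. ]
[[0.0, 0.999, 0.049], [-0.0, 0.049, -0.999], [-1.0, 0.0, 0.0]]
```

View pics/t6.png

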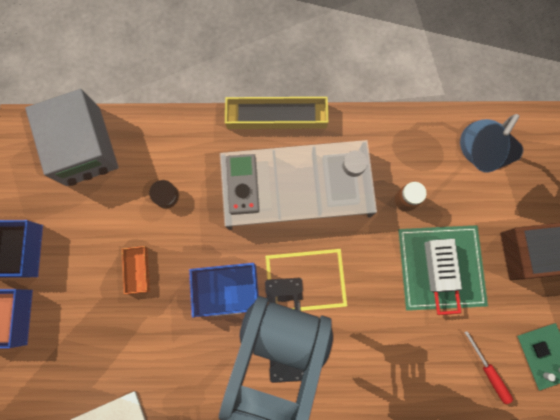

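The unit lies on the mat at about (517,−375) and the bin waits at (461,140). I'll turn the jaws back, with total spin −1.61.

Emit:
drive_tool(series=[{"claw": 0, "tx": 0, "ty": 0, "tz": 0, "spin": -0.147}, {"claw": 0, "tx": 0, "ty": 0, "tz": 0, "spin": -0.147}, {"claw": 0, "tx": 0, "ty": 0, "tz": 0, "spin": -0.147}, {"claw": 0, "tx": 0, "ty": 0, "tz": 0, "spin": -0.147}, {"claw": 0, "tx": 0, "ty": 0, "tz": 0, "spin": -0.147}])

```text
time_s: 17.3
ee_pos: [387.0, -7.6, 156.5]
ee_rot: [0.653, 0.271, 0.653, -0.272]
force: [0.2, 0.7, -0.2]
opening: 1.001
```

Emit:
drive_tool(series=[{"claw": 0, "tx": 0, "ty": 0, "tz": 0, "spin": -0.147}, {"claw": 0, "tx": 0, "ty": 0, "tz": 0, "spin": -0.147}, {"claw": 0, "tx": 0, "ty": 0, "tz": 0, "spin": -0.147}, {"claw": 0, "tx": 0, "ty": 0, "tz": 0, "spin": -0.147}, {"claw": 0, "tx": 0, "ty": 0, "tz": 0, "spin": -0.147}])

```text
time_s: 17.8
ee_pos: [387.0, -7.6, 156.5]
ee_rot: [0.707, 0.019, 0.707, -0.019]
force: [-0.2, 0.4, -1.0]
opening: 1.001
```

Emit:
drive_tool(series=[{"claw": 0, "tx": 0, "ty": 0, "tz": 0, "spin": -0.141}, {"claw": 0, "tx": 0, "ty": 0, "tz": 0, "spin": 0}])

```text
time_s: 18.0
ee_pos: [387.0, -7.5, 156.5]
ee_rot: [0.707, -0.029, 0.707, 0.029]
force: [-0.7, 0.6, -0.3]
opening: 1.001
```

```bash
python3 - <<'E'
from h import *
go(454,213,150,1.66)
E
```

```text
tcp [387.   -7.5 156.5] jaw yaw 1.652 t 18.0 F [-0.7  0.6 -0.3] open 1.001 q6 -1.97
spin(about down) -0.008  alt 3.134
after spin: shifts [  6.4 213.6  86.4]
shifts now [  6.4 214.3  84.8]
[[0.0, -0.082, 0.997], [-0.0, 0.997, 0.082], [-1.0, -0.0, 0.0]]
```

Emit:
drive_tool(series=[{"claw": 0, "tx": 0, "ty": 43, "tz": 17, "spin": -0.008}, {"claw": 0, "tx": 0, "ty": 43, "tz": 17, "spin": 0}, {"claw": 0, "tx": 0, "ty": 43, "tz": 17, "spin": 0}, {"claw": 0, "tx": 0, "ty": 43, "tz": 17, "spin": 0}, {"claw": 0, "tx": 0, "ty": 42, "tz": 17, "spin": 0}])

```text
time_s: 18.5
ee_pos: [453.0, 215.8, 156.4]
ee_rot: [0.707, -0.031, 0.706, 0.031]
force: [0.1, -1.0, 0.4]
opening: 1.001
```

Emit:
drive_tool(series=[{"claw": 0, "tx": 25, "ty": 0, "tz": 0, "spin": 0}, {"claw": 0, "tx": 20, "ty": 0, "tz": 0, "spin": 0}, {"claw": 0, "tx": 0, "ty": 0, "tz": 0, "spin": 0}])

```text
time_s: 18.8
ee_pos: [450.3, 213.7, 108.5]
ee_rot: [0.704, -0.032, 0.709, 0.031]
force: [-0.6, -0.4, 0.1]
opening: 1.003
```

```bash
python3 - <<'E'
from h import *
go(454,213,23,1.66)
c=arm.capture("wrist"); cv2.imwrite("pics/w4.png",c["image"][:,:,::-1])
E
```

```text
tcp [450.3 213.7 108.5] jaw yaw 1.66 t 18.8 F [-0.6 -0.4  0.1] open 1.003 q6 -1.44
spin(about down) -0.0  alt 3.141
after spin: shifts [85.5 -0.9  4.1]
shifts now [85.5 -0.9  4.1]
[[-0.006, -0.089, 0.996], [-0.002, 0.996, 0.089], [-1.0, -0.001, -0.006]]
```

View pics/w4.png

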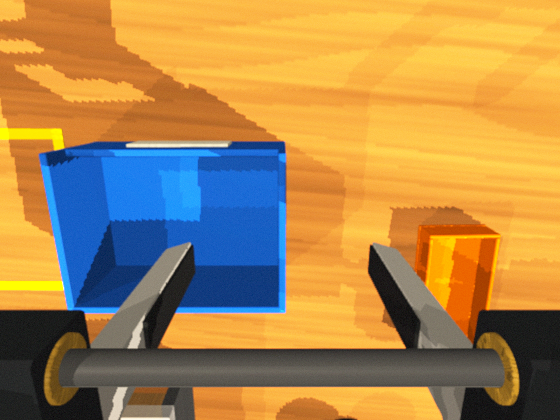

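The wall at column 283 is centred between the fingers again, and the tray at (458,270) is well outside. Going down and gripping.

Emit:
drive_tool(series=[{"claw": 0, "tx": 30, "ty": 0, "tz": 1, "spin": 0}, {"claw": 0, "tx": 30, "ty": 0, "tz": 0, "spin": 0}, {"claw": 0, "tx": 22, "ty": 0, "tz": 0, "spin": 0}, {"claw": 255, "tx": 0, "ty": 0, "tz": 0, "spin": 0}, {"claw": 255, "tx": 0, "ty": 0, "tz": 0, "spin": 0}])

```text
time_s: 19.35
ee_pos: [454.3, 214.4, 30.8]
ee_rot: [0.707, -0.032, 0.706, 0.032]
force: [0.2, 0.1, 0.4]
opening: 0.871
```

Emit:
drive_tool(series=[{"claw": 255, "tx": 0, "ty": 0, "tz": 0, "spin": 0}, {"claw": 255, "tx": 0, "ty": 0, "tz": 0, "spin": 0}, {"claw": 255, "tx": 0, "ty": 0, "tz": 0, "spin": 0}, {"claw": 255, "tx": 0, "ty": 0, "tz": 0, "spin": 0}, {"claw": 255, "tx": 0, "ty": 0, "tz": 0, "spin": 0}])

```text
time_s: 19.85
ee_pos: [453.2, 214.8, 29.7]
ee_rot: [0.707, -0.033, 0.706, 0.033]
force: [-0.3, 0.7, -0.5]
opening: 0.442
```

Emit:
drive_tool(series=[{"claw": 255, "tx": 0, "ty": 0, "tz": 0, "spin": 0}, {"claw": 255, "tx": 0, "ty": 0, "tz": 0, "spin": 0}, {"claw": 255, "tx": 0, "ty": 0, "tz": 0, "spin": 0}, {"claw": 255, "tx": 0, "ty": 0, "tz": 0, "spin": 0}, {"claw": 255, "tx": 0, "ty": 0, "tz": 0, "spin": 0}])

```text
time_s: 20.35
ee_pos: [453.1, 214.7, 29.4]
ee_rot: [0.706, -0.033, 0.706, 0.033]
force: [0.1, 0.1, -0.1]
opening: 0.047
```

```bash
python3 - <<'E'
from h import *
c=arm.capture("top")
m=mask(c,(105,100,60),(125,255,255),(175,240,262,325)); p=big(m); r=cv2.minAreaRect(ray(c,p,70)[:,:2].astype(np.float32))
print("bin70",r,cv2.boxPoints(r).round(0).tolist())
# home wall-grip target: home + 72.5 along bin y
h=np.array([482.8,-50.]); a=.092
t=h+72.5*np.array([-np.sin(a),np.cos(a)]); print(t)
go(t[0],t[1],23,np.pi/2+a)
E
```

```text
bin70 ((461.72222900390625, 132.38539123535156), (107.27909851074219, 134.36146545410156), 5.341917514801025) [[402.0, 194.0], [415.0, 61.0], [521.0, 70.0], [509.0, 204.0]]
[476.13940517  22.19339635]
tcp [453.1 214.7  29.4] jaw yaw 1.663 t 20.4 F [ 0.4 -0.5 -0.1] open 0.051 q6 -1.45
spin(about down) 0.0  alt -3.142
after spin: shifts [   6.4 -193.9    5.3]
shifts now [   6.4 -193.9    5.3]
[[-0.0, -0.092, 0.996], [-0.0, 0.996, 0.092], [-1.0, -0.0, -0.0]]
```

Gripped at 0.05. I'll slide it back: ty −194, tz +5.

Emit:
drive_tool(series=[{"claw": 255, "tx": 0, "ty": -6, "tz": 0, "spin": 0}, {"claw": 255, "tx": 0, "ty": -12, "tz": 0.5, "spin": 0}, {"claw": 255, "tx": 0, "ty": -14, "tz": 0.5, "spin": 0}, {"claw": 255, "tx": 0, "ty": -14, "tz": 0.5, "spin": 0}, {"claw": 255, "tx": 0, "ty": -14, "tz": 0.5, "spin": 0}])

```text
time_s: 20.9
ee_pos: [460.7, 153.7, 29.4]
ee_rot: [0.706, -0.032, 0.706, 0.032]
force: [0.4, 0.9, -0.4]
opening: 0.056
```

Emit:
drive_tool(series=[{"claw": 255, "tx": 0, "ty": -14, "tz": 0.5, "spin": 0}, {"claw": 255, "tx": 0, "ty": -14, "tz": 0.5, "spin": 0}, {"claw": 255, "tx": 0, "ty": -14, "tz": 0.5, "spin": 0}, {"claw": 255, "tx": 0, "ty": -14, "tz": 0.5, "spin": 0}, {"claw": 255, "tx": 0, "ty": -14, "tz": 0.5, "spin": 0}])

```text
time_s: 21.4
ee_pos: [469.6, 84.5, 29.4]
ee_rot: [0.706, -0.033, 0.706, 0.033]
force: [-0.7, 0.3, -1.3]
opening: 0.051
```

Emit:
drive_tool(series=[{"claw": 255, "tx": 0, "ty": -14, "tz": 0.5, "spin": 0}, {"claw": 255, "tx": 0, "ty": -14, "tz": 0, "spin": 0}, {"claw": 255, "tx": 0, "ty": -14, "tz": 0, "spin": 0}, {"claw": 255, "tx": 0, "ty": -14, "tz": 0, "spin": 0}, {"claw": 255, "tx": 0, "ty": -8, "tz": 0, "spin": 0}])

```text
time_s: 21.9
ee_pos: [476.0, 20.7, 29.4]
ee_rot: [0.706, -0.032, 0.706, 0.032]
force: [-0.1, 0.7, -0.1]
opening: 0.056
```

```bash
python3 - <<'E'
from h import *
go(476.1,22.2,28,1.663)
c=arm.capture("top"); cv2.imwrite("pics/t7.png",c["image"][:,:,::-1])
E
```

```text
tcp [476.   20.7  29.4] jaw yaw 1.662 t 21.9 F [-0.1  0.7 -0.1] open 0.056 q6 -1.86
spin(about down) -0.001  alt 3.141
after spin: shifts [1.4 1.5 0.2]
shifts now [1.4 1.5 0.2]
[[-0.0, -0.091, 0.996], [-0.0, 0.996, 0.091], [-1.0, -0.0, -0.0]]
```

View pics/t7.png

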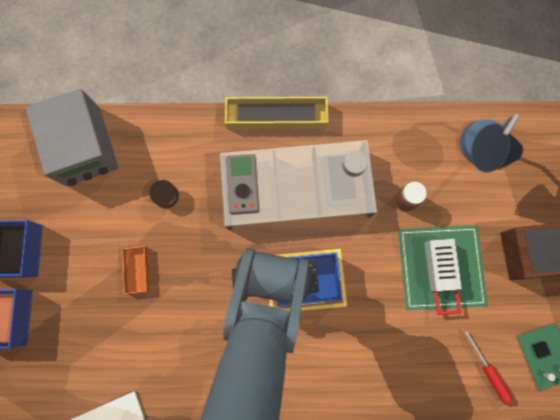

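The bin is back inside its outline. I'll release, rise, move clear of the view and verify.

Emit:
drive_tool(series=[{"claw": 0, "tx": 0, "ty": 0, "tz": 0, "spin": 0}, {"claw": 0, "tx": 0, "ty": 0, "tz": 0, "spin": 0}, {"claw": 0, "tx": 0, "ty": 0, "tz": 0, "spin": 0}, {"claw": 0, "tx": 0, "ty": 0, "tz": 0, "spin": 0}, {"claw": 0, "tx": 0, "ty": 0, "tz": 0, "spin": 0}])

```text
time_s: 22.45
ee_pos: [476.0, 22.3, 29.6]
ee_rot: [0.706, -0.033, 0.706, 0.033]
force: [0.2, -0.3, -0.2]
opening: 0.442
```

Emit:
drive_tool(series=[{"claw": 0, "tx": -20, "ty": 0, "tz": 0, "spin": 0}, {"claw": 0, "tx": -40, "ty": 0, "tz": 0, "spin": 0}, {"claw": 0, "tx": -40, "ty": 0, "tz": 0, "spin": 0}, {"claw": 0, "tx": -40, "ty": 0, "tz": 0, "spin": 0}, {"claw": 0, "tx": 0, "ty": 0, "tz": 0, "spin": 0}])

```text
time_s: 22.95
ee_pos: [479.8, 21.5, 175.8]
ee_rot: [0.71, -0.034, 0.702, 0.032]
force: [-0.3, 0.4, -0.1]
opening: 0.867
```

Emit:
drive_tool(series=[{"claw": 0, "tx": 0, "ty": 45, "tz": 0, "spin": 0}, {"claw": 0, "tx": 0, "ty": 45, "tz": 0, "spin": 0}, {"claw": 0, "tx": 0, "ty": 45, "tz": 0, "spin": 0}, {"claw": 0, "tx": 0, "ty": 45, "tz": 0, "spin": 0}, {"claw": 0, "tx": 0, "ty": 0, "tz": 0, "spin": 0}])

```text
time_s: 23.45
ee_pos: [457.8, 205.2, 168.6]
ee_rot: [0.706, -0.035, 0.707, 0.035]
force: [0.1, -0.1, 0.1]
opening: 0.995
```

```bash
python3 - <<'E'
from h import *
c=arm.capture("top"); cv2.imwrite("pics/t8.png",c["image"][:,:,::-1])
m=mask(c,(105,100,60),(125,255,255),(255,235,355,320)); p=big(m); r=cv2.minAreaRect(ray(c,p,70)[:,:2].astype(np.float32))
print("bin70",r); b=cv2.boxPoints(r); print(b.round(1).tolist())
s=b[np.argsort(b[:,0])][2:]; bm=s.mean(0); a=np.deg2rad(r[2]); print("bin centre from back wall", bm-55*np.array([np.cos(a),np.sin(a)]), "yaw",a)
m=mask(c,(20,110,110),(35,255,255),(255,235,355,325)); h=cv2.convexHull(np.argwhere(m>0)[:,::-1].astype(np.int32)).reshape(-1,2)
print("tape",cv2.minAreaRect(ray(c,h,0)[:,:2].astype(np.float32)))
im=cv2.resize(c["image"][180:330,230:500],None,fx=2.9,fy=2.9,interpolation=cv2.INTER_CUBIC); cv2.imwrite("pics/t8z.png",im[:,:,::-1])
sc=arm.capture("scene"); cv2.imwrite("pics/s8.png",sc["image"][:,:,::-1]); print(arm.read_state()["time_s"],arm.read_state()["ee_pos"])
E
```

```text
bin70 ((483.3809814453125, -51.91804504394531), (106.9222412109375, 146.50009155273438), 5.215345859527588)
[[423.5, 16.200000762939453], [436.79998779296875, -129.6999969482422], [543.2999877929688, -120.0], [530.0, 25.899999618530273]]
bin centre from back wall [481.84848372 -52.05792612] yaw 0.09102495687901009
tape ((483.1751708984375, -50.48993682861328), (140.86546325683594, 187.8639678955078), 5.08903694152832)
23.55 [458.61343782 201.93694792 168.56909165]
```

View pics/t8z.png

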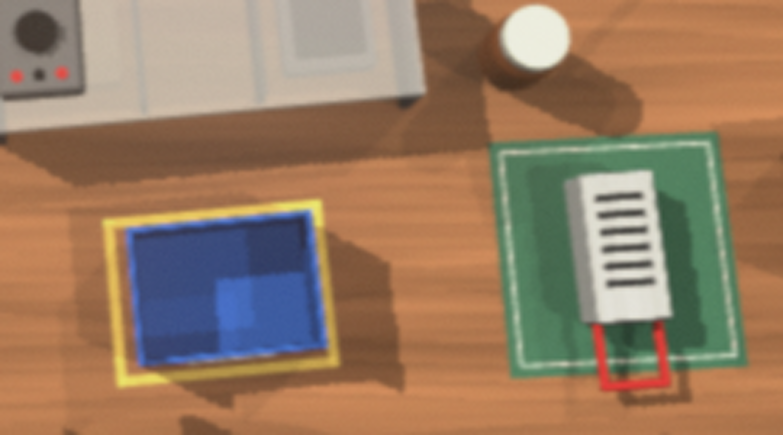

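View pics/s8.png

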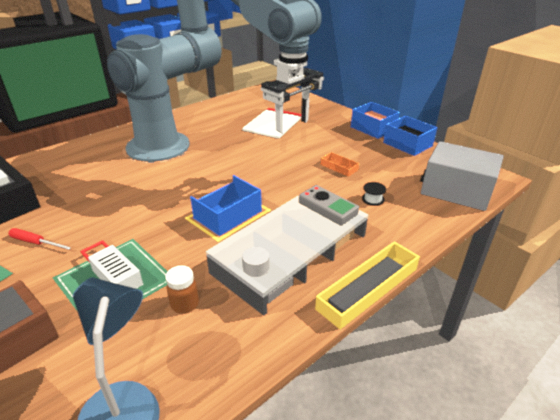

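Both views show the bin flat and centred in its outline, within about 2 mm and yaw 0.091 against the tape's 0.089. The unit is flat near the mat's centre, and the tray, reel, tin, meter and jar have not moved. Handing in.

```bash
python3 - <<'E'
from station import arm
print(arm.sign_off())
E
```

```text
the job is handed in; nothing more can be done
None
```

The job is done and handed in at about 23.6 s of the 72 s allowed; sign-off reports no verdict. I slid the bin about 190 mm aside by its side wall. Then I gripped the red loop's front bar, pulled the unit straight out and slid it to the middle of the green mat. Last I slid the bin back into its taped outline.

**Last checks, from the final top and scene images:**
- **Bin:** its centre is about 2 mm from the middle of the tape, its yaw is 0.091 rad against the tape's 0.089, and it stands flat.
- **Unit:** it lies flat, about 15 mm or less from the mat's centre. The one automatic fit gave (517, −374) against the mat's (514, −387), but its mask included part of a side face, so treat that as approximate.
- **Other things:** the tray, meter, tin, reel and jar look unmoved by eye; I did not measure them again.
- **Robot:** the gripper is open about 170 mm above the bench, touching nothing.

My first three move calls were refused because the rows left out some keys. Nothing moved, and no check failed.

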